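# Line up the stoneware jars by height beside the capsule tower

## Task

Line up the four lidded stoneware jars on the oak stand in order of height, one centred on each grey felt round: the tallest on the end round nearest the wooden capsule tower, stepping down to the shortest at the far end. They are stoneware, so set each one down upright rather than letting it drop or topple, and leave the glass milk jug where it stands.

Things in the scene. Friction and masses are not known exactly. Their poses are not given: they have to be found in the camera images.
- jar_tallest: Round white stoneware jar, straight-sided, with a flush flat dark-wood lid of the same diameter, firmly pushed in (it does not come off); the tallest and widest of four that differ only in size: diameter 62 mm, total height 138 mm with lid, 0.42 kg give or take a fifth. Stands upright, loose, on the work surface. Origin at the centre of its underside, z up along its axis; its yaw means nothing.
- jar_second: Round white stoneware jar, straight-sided, with a flush flat dark-wood lid of the same diameter, firmly pushed in (it does not come off); the second tallest of four that differ only in size: diameter 57 mm, total height 112 mm with lid, 0.3 kg give or take a fifth. Stands upright, loose, on the work surface. Origin at the centre of its underside, z up along its axis; its yaw means nothing.
- jar_third: Round white stoneware jar, straight-sided, with a flush flat dark-wood lid of the same diameter, firmly pushed in (it does not come off); the third tallest of four that differ only in size: diameter 52 mm, total height 88 mm with lid, 0.21 kg give or take a fifth. Stands upright, loose, on the work surface. Origin at the centre of its underside, z up along its axis; its yaw means nothing.
- jar_shortest: Round white stoneware jar, straight-sided, with a flush flat dark-wood lid of the same diameter, firmly pushed in (it does not come off); the shortest and narrowest of four that differ only in size: diameter 46 mm, total height 64 mm with lid, 0.13 kg give or take a fifth. Stands upright, loose, on the work surface. Origin at the centre of its underside, z up along its axis; its yaw means nothing.
- felt_1: Round grey felt pad, diameter 76 mm, 3 mm thick, glued on the fixed oak stand (a board 370 mm long, 110 mm deep, its top 18 mm above the work surface): the end round on the robot's left (+y) of the straight row of four, 88 mm apart. The same for every jar size. Origin at the centre of its underside, so its top is 3 mm above the origin; y axis along the row towards the robot's left, x axis across the stand, away from the robot.
- felt_2: Round grey felt pad, diameter 76 mm, 3 mm thick, glued on the fixed oak stand (a board 370 mm long, 110 mm deep, its top 18 mm above the work surface): second from the robot's left of the straight row of four, 88 mm apart. The same for every jar size. Origin at the centre of its underside, so its top is 3 mm above the origin; y axis along the row towards the robot's left, x axis across the stand, away from the robot.
- felt_3: Round grey felt pad, diameter 76 mm, 3 mm thick, glued on the fixed oak stand (a board 370 mm long, 110 mm deep, its top 18 mm above the work surface): third from the robot's left (second from its right) of the straight row of four, 88 mm apart. The same for every jar size. Origin at the centre of its underside, so its top is 3 mm above the origin; y axis along the row towards the robot's left, x axis across the stand, away from the robot.
- felt_4: Round grey felt pad, diameter 76 mm, 3 mm thick, glued on the fixed oak stand (a board 370 mm long, 110 mm deep, its top 18 mm above the work surface): the end round on the robot's right (-y) of the straight row of four, 88 mm apart. The same for every jar size. Origin at the centre of its underside, so its top is 3 mm above the origin; y axis along the row towards the robot's left, x axis across the stand, away from the robot.
- tower: Wooden capsule tower, fixed in place: a carousel 124 mm across and 254 mm high on a turntable base, its sides studded with coffee capsules. It stands beyond one end of the jar stand, the left or the right. Origin at the centre of its base's underside. Not to be handled; its carousel turns freely.
- milk_jug: Clear glass milk jug with a side handle, loose and empty, 88 mm across the belly (119 mm with the handle), 125 mm high; it stands beyond the other end of the jar stand. Origin at the centre of its underside. To be left alone.
Things that resemble listed ones, but are neither listed nor needed, are in the scene too. Leave any green or yellow look-alike of the jar_second alone.

How it is judged:
By the outcome, as a careful person would: the job done as asked, in the order asked, and still so for the second after the job is handed in, with the robot touching nothing.
It also fails if it takes over 99 s, if anything falls off the work surface, if the arm or the gripper's body presses on something with over 40 N, if the wrist force passes 120 N, or if a joint passes its speed limit or range.

## Robot

A 6-joint arm with a two-finger parallel gripper is mounted at the origin on the work surface. World frame = base frame: x ahead of the robot, y to its left, z up, the work surface at z = 0. Lengths are in mm, angles in degrees, forces in N, time in s.
With the tool pointing down it reaches from about 350 to 850 mm from the base axis. Payload 8.1 kg.
Tool frame: the origin (TCP) lies midway between the tips of the shut fingers; the grasp point (between the pads) lies 19 mm behind it; z points along the fingers, y is the direction in which the jaws open and shut (so a half turn about z gives the same grasp; the last joint's range is limited). The gripper opens to 85 mm and grips with 20 to 120 N. Pads are 22 mm wide; open, the fingers measure 114 mm over their backs; the gripper's body (76 mm by 85 mm) begins 54 mm behind the grasp point. The pads swing forward as they close: fully open they stand 13 mm farther back than shut.
Start: joints at [-79.435, 7.471, 85.268, -0, 87.261, -4.893], TCP at [159.943, -578.293, 211.092] pointing down, gripper open.
Joint ranges: [-169.43, 169.43], [-51.17, 129.36], [1.28, 143.12], [-76.62, 256.62], [0, 156.53], [-152.29, 152.29]. Speed limits (degrees/s): [136.94, 136.94, 159.86, 180, 180, 180].

## Interface

Orientations are given as [roll, pitch, yaw] about the fixed x, y, z axes, in that order (R = Rz(yaw) Ry(pitch) Rx(roll)).
In Python, from bench import telemetry, snapshot, camera_params, job gives the robot as it stands. The module is installed in compiled form; this text tells all that it offers.
- The arm moves only by the shell command python3 -m jog 'ROWS' [FORCE]. ROWS is JSON, a list that holds one entry, the list of rows, each a list of 7 numbers: the shift along the tool's x, y, z in units of 50 mm (1.0 is 50 mm), then the turn, a rotation vector about the tool's x, y, z in units of 2 pi rad (1.0 is 2 pi rad), then the opening, from 0 (shut) to 1 (fully open). In form: [[[dx, dy, dz, rx, ry, rz, claw], ...]]. A call has 1 to 12 rows; each row shifts and turns the commanded pose from where the row before left it, along the tool's axes as they then stand; what a row does not reach is not made up. A row lasts 1/8 s, in which the tool goes at most 62.5 mm and 10.7 degrees, less where a joint would pass 70% of its speed; a pose out of reach is approached as far as the arm can. A call with a number of a shift or a turn outside -1 to 1 is refused whole. A call with a gripper value outside its range is refused whole. The fingers move at their own pace and stop on an object; FORCE is the grip in N (left out, the last holds). Time passes only in rows, so rows that do not move let the fingers close. It gives the time, the measured TCP pose, the force and the opening at its end, in the units of the state.
- telemetry.sense(): the state, without advancing time (a new reading comes with each control period).
- snapshot(name): name is "side" or "top" or "wrist"; returns (picture, depth): 400x640x3 uint8, red, green, blue; 400x640 float32, mm along the optical axis (not along the pixel's ray), 0 where there is no reading.
- camera_params(name): a dict with "K" (3x3 intrinsics, pixels), "extrinsics" (4x4, takes a point from camera to world coordinates). Camera axes: x right, y down, z forward; pixel columns grow to the right and rows downward; lengths in mm; the calibration is good to about 2 mm. A picture is of the moment at which its call begins: read the wrist's pose just before it. camera_params takes no time and is no camera call; for the wrist camera it gives the pose at the moment of the call.
- job.hand_in(): hands the job in, once; it reports no verdict.
The state is a dict: "time": time; "joint_pos": joint angles; "qd": joint speeds; "joint_efforts": joint torques, N m; "tool_pos": TCP position; "tcp_rot": TCP orientation; "ft_force": force on the tool from outside, world axes, zero at the start; "wrist_torque": the same for the moment, N m; "finger_gap": finger opening in mm.
Only numpy, scipy, OpenCV 4.12 (cv2) and the standard library are available. Lean on these libraries where they do the work, as an engineer would, in place of code of your own. Each camera call takes 0.05 s, during which the arm holds its last target. There are 200 camera calls.

## Working session

There is one attempt and no reset: what is moved stays moved. The work goes in short steps, Python scripts to look and compute and a shell command to move; the robot and the scene stay as the last step left them, time stands still between calls to the robot, and variables do not carry over. Pictures are saved under pics/ and viewed, about 12 in all and at most 16, crops included, and the job is handed in when it is done.

```bash
mkdir -p pics; python3 - <<'E'
from bench import telemetry, snapshot, camera_params
import cv2, numpy as np
print(telemetry.sense())
for n in ("top","side"):
    im,d=snapshot(n); cv2.imwrite(f"pics/{n}0.png",im[:,:,::-1]); np.savez(f"{n}0.npz",im=im,d=d,K=camera_params(n)["K"],E=camera_params(n)["extrinsics"])
    print(n,camera_params(n))
E
```

```text
{'time': 0.0, 'joint_pos': array([-7.94342288e+01,  7.51497860e+00,  8.53301926e+01,  6.39766096e-04,
        8.72597887e+01, -4.89355718e+00]), 'qd': array([-0.02376391, -0.03327738, -0.00364393,  0.02613049, -0.02448732,
       -0.06595778]), 'joint_efforts': array([ 2.92750432e-03, -5.69394028e+01, -5.00546014e+01,  1.18887447e-04,
        1.45796745e-02, -3.49170523e-05]), 'tool_pos': array([ 159.84626782, -577.71279748,  210.03704469]), 'tcp_rot': array([-1.79895477e+02, -9.59023050e-03,  1.54592884e+01]), 'ft_force': array([0.64286741, 0.48706459, 0.41835708]), 'wrist_torque': array([ 0.05409441,  0.03156342, -0.032876  ]), 'finger_gap': 85.35179647450069}
top {'K': array([[401.30468481,   0.        , 327.83520639],
       [  0.        , 401.30468481, 193.40437638],
       [  0.        ,   0.        ,   1.        ]]), 'extrinsics': array([[ 2.74670965e-02, -9.82344185e-01,  1.85055292e-01,
         2.54212640e+02],
       [-9.99266183e-01, -2.20388121e-02,  3.13270792e-02,
        -1.92127161e+01],
       [-2.66955753e-02, -1.85779959e-01, -9.82228666e-01,
         1.23207637e+03],
       [ 0.00000000e+00,  0.00000000e+00,  0.00000000e+00,
         1.00000000e+00]])}
side {'K': array([[393.38557854,   0.        , 319.35838155],
       [  0.        , 393.38557854, 198.30871373],
       [  0.        ,   0.        ,   1.        ]]), 'extrinsics': array([[ 9.60873213e-01, -1.50541306e-01,  2.32508031e-01,
         1.80267985e+02],
       [-2.76770565e-01, -4.88519296e-01,  8.27494382e-01,
        -1.04053228e+03],
       [-1.09874248e-02, -8.59468564e-01, -5.11070508e-01,
         7.08556226e+02],
       [ 0.00000000e+00,  0.00000000e+00,  0.00000000e+00,
         1.00000000e+00]])}
```

View pics/top0.png

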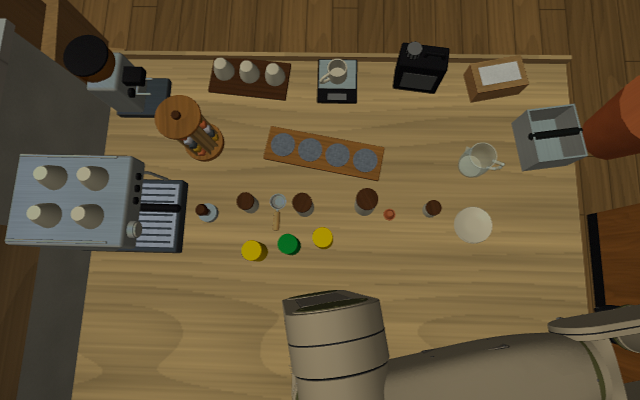

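View pics/side0.png

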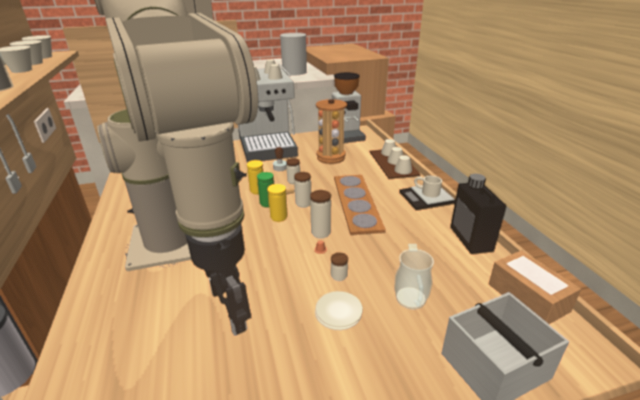

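The top view shows dark lids at (246,201), (302,202), (367,198) and (433,208). The felts run from (283,145) to (366,160). The tower is on the left (+y) at (190,125), and the jug is on the right at (480,158), so the tallest jar goes on felt_1. Possible mix-ups are the green canister (289,243), the yellow ones (253,250) and (322,237), and the tamper with a dark knob (206,211). None of these is a white jar with a dark lid.

```bash
cat > h.py <<'E'
import numpy as np, cv2
def ray(u,v,K,E,z):
    d=E[:3,:3]@np.linalg.inv(K)@np.array([u,v,1.]); o=E[:3,3]
    return o+d*(z-o[2])/d[2]
def blobs(mask,amin=60):
    n,l,s,c=cv2.connectedComponentsWithStats(mask.astype(np.uint8))
    return [(c[i],s[i],l==i) for i in range(1,n) if s[i][4]>=amin]
E
python3 - <<'E'
from h import *
f=np.load("top0.npz"); im,d,K,E=f["im"],f["d"],f["K"],f["E"]
hsv=cv2.cvtColor(im,cv2.COLOR_RGB2HSV).astype(int)
for u,v in [(246,201),(302,202),(367,198),(433,208),(283,145),(289,243),(205,210)]: print(u,v,hsv[v,u],im[v,u],d[v,u])
roi=np.zeros(d.shape,bool); roi[120:270,180:470]=1
lid=roi&(hsv[:,:,2]<95)&(hsv[:,:,1]>90)&((hsv[:,:,0]<14)|(hsv[:,:,0]>170))
for c,s,m in blobs(lid,40):
    z=np.median(d[m]); p=E[:3,:3]@(np.linalg.inv(K)@np.array([*c,1])*z)+E[:3,3]
    print("lid",c.round(1),s,p.round(1))
felt=roi&(hsv[:,:,1]<60)&(hsv[:,:,2]<150)
felt=cv2.morphologyEx(felt.astype(np.uint8),cv2.MORPH_OPEN,np.ones((3,3)))
for c,s,m in blobs(felt,150):
    print("felt",c.round(1),s,ray(*c,K,E,21).round(1))
v=im[110:270,140:500]; cv2.imwrite("pics/crop.png",cv2.resize(v,None,fx=2.2,fy=2.2,interpolation=3)[:,:,::-1])
for u,v_ in [(480,158),(190,125),(178,110)]: print(u,v_,d[v_,u],(E[:3,:3]@(np.linalg.inv(K)@np.array([u,v_,1])*d[v_,u])+E[:3,3]).round())
E
```

```text
246 201 [ 13 186  59] [59 35 16] 1169.7731
302 202 [ 13 182  59] [59 35 17] 1138.1678
367 198 [ 12 181  62] [62 36 18] 1110.5204
433 208 [ 14 184  61] [61 37 17] 1175.8821
283 145 [94 20 88] [81 87 88] 1268.1448
289 243 [ 68 240 103] [  6 103  32] 1119.8552
205 210 [ 12 189  35] [35 19  9] 1173.0518
lid [366.6 198.9] [356 188  22  22 316] [447.7 -91.9 136.5]
lid [245.  200.7] [237 193  17  17 191] [443.  257.8  86.9]
lid [301.8 202.3] [293 193  19  19 237] [438.3  89.7 110.3]
lid [433.2 207.3] [426 200  15  15 145] [ 440.1 -291.4   62.7]
lid [201.4 209.6] [196 204  13  11  91] [413.9 384.   85.7]
felt [282.5 144.2] [271 133  24  23 430] [637.2 166.9  21. ]
felt [309.6 149.3] [298 138  24  23 434] [622.   80.7  21. ]
felt [337.1 154.8] [326 144  23  23 435] [605.9  -6.1  21. ]
felt [364.7 160. ] [353 149  24  23 446] [590.9 -92.4  21. ]
felt [464.9 162.7] [459 148  11  28 239] [ 588.5 -401.2   21. ]
felt [182.2 203.9] [180 180   7  56 276] [439.4 468.3  21. ]
felt [277.5 201.1] [270 194  16  16 207] [454.8 173.3  21. ]
felt [209.5 213.3] [199 203  19  19 213] [412.2 380.9  21. ]
felt [460.9 227.8] [455 213  15  29 233] [ 386.5 -382.3   21. ]
480 158 1248.1863 [ 606. -451.   14.]
190 125 1055.3756 [616. 380. 239.]
178 110 1068.1356 [659. 418. 235.]
```

View pics/crop.png

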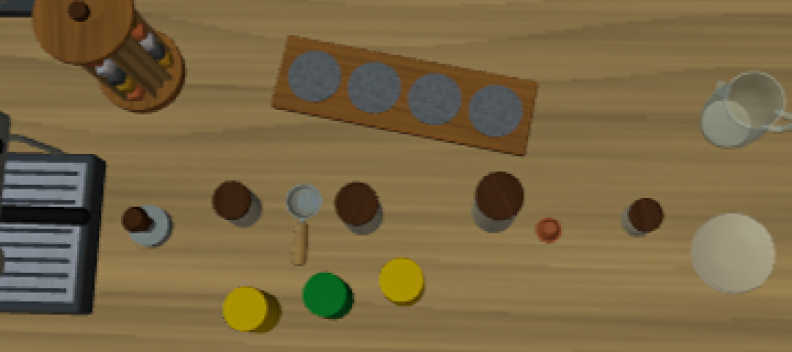

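The white jars with dark lids are confirmed, and their depth-measured tops match the listed heights:

| Jar | Top height (mm) | Pixel |
|---|---|---|
| tallest | 137 | (367,199) |
| second | 110 | (302,202) |
| third | 87 | (245,201) |
| shortest | 63 | (433,207) |

The row runs at about 80° tool yaw, so the jaws will open across it. I'll start with the shortest jar onto felt_4.

```bash
cat > go.py <<'E'
import sys,numpy as np
from scipy.spatial.transform import Rotation as R
from bench import telemetry
s=telemetry.sense(); p=s["tool_pos"]; Rm=R.from_euler("xyz",s["tcp_rot"],degrees=True)
print("t",s["time"],"p",p.round(1),"rot",s["tcp_rot"].round(2),"f",s["ft_force"].round(1),"gap",round(s["finger_gap"],1))
a=[float(x) for x in sys.argv[1:]]
if len(a)==4:
    T=R.from_euler("xyz",[180,0,a[3]],degrees=True)
    print("rotvec/2pi",((Rm.inv()*T).as_rotvec()/2/np.pi).round(4))
    print("shift after rot /50",(T.inv().apply(np.array(a[:3])-p)/50).round(3))
E
python3 - <<'E'
from h import *
f=np.load("top0.npz"); im,d,K,E=f["im"],f["d"],f["K"],f["E"]
for u,v in [(253,250),(289,243),(322,237),(278,201),(473,225)]: print(u,v,(E[:3,:3]@(np.linalg.inv(K)@np.array([u,v,1])*d[v,u])+E[:3,3]).round())
E
python3 -m jog '[[[0,0,0,0,0,-0.0256,1],[0,0,0,0,0,-0.0256,1],[0,0,0,0,0,-0.0256,1],[0,0,0,0,0,-0.0256,1],[0,0,0,0,0,-0.0256,1],[0,0,0,0,0,-0.0256,1],[0,0,0,0,0,-0.0256,1],[0,0,0,0,0,0,1]]]' 40
python3 go.py 440 -291 140 80
```

```text
253 250 [301. 221. 108.]
289 243 [323. 121. 109.]
322 237 [341.  29. 113.]
278 201 [459. 176.  -2.]
473 225 [ 396. -420.   17.]
time: 1.1
tool_pos: [159.9, -578.0, 210.5]
tcp_rot: [-180.0, -0.1, 79.9]
ft_force: [-0.4, -1.0, 0.6]
finger_gap: 85.6
t 1.1 p [ 159.9 -578.   210.5] rot [-1.7998e+02 -5.0000e-02  7.9910e+01] f [-0.4 -1.   0.6] gap 85.6
rotvec/2pi [-0.0001 -0.0002 -0.0002]
shift after rot /50 [6.625 4.521 1.411]
```

```bash
python3 -m jog '[[[0.552,0.377,0.118,0,0,0,1],[0.552,0.377,0.118,0,0,0,1],[0.552,0.377,0.118,0,0,0,1],[0.552,0.377,0.118,0,0,0,1],[0.552,0.377,0.118,0,0,0,1],[0.552,0.377,0.118,0,0,0,1],[0.552,0.377,0.118,0,0,0,1],[0.552,0.377,0.118,0,0,0,1],[0.552,0.377,0.118,0,0,0,1],[0.552,0.377,0.118,0,0,0,1],[0.552,0.377,0.118,0,0,0,1],[0.552,0.377,0.118,0,0,0,1]]]'
python3 -m jog '[[[0,0,0,0,0,0,1],[0,0,0,0,0,0,1]]]'
python3 go.py 440 -291 22 80
python3 - <<'E'
from bench import snapshot,camera_params,telemetry
import cv2,numpy as np
print(telemetry.sense()["tool_pos"]); c=camera_params("wrist"); im,d=snapshot("wrist")
np.savez("w1.npz",im=im,d=d,K=c["K"],E=c["extrinsics"]); cv2.imwrite("pics/w1.png",im[:,:,::-1]); print(c["extrinsics"].round(2))
E
```

```text
time: 2.6
tool_pos: [440.9, -290.6, 140.0]
tcp_rot: [-180.0, -0.0, 79.7]
ft_force: [0.2, -0.2, -0.6]
finger_gap: 85.5
time: 2.85
tool_pos: [440.1, -291.7, 140.2]
tcp_rot: [-180.0, 0.0, 79.9]
ft_force: [-1.3, -0.5, -0.4]
finger_gap: 85.4
t 2.85 p [ 440.1 -291.7  140.2] rot [-1.7998e+02  1.0000e-02  7.9870e+01] f [-1.3 -0.5 -0.4] gap 85.4
rotvec/2pi [-0.0001  0.     -0.0004]
shift after rot /50 [ 0.014 -0.004  2.365]
[ 440.07801032 -291.73729445  140.24704054]
[[ 9.8000e-01 -1.7000e-01 -5.0000e-02  4.5248e+02]
 [-1.8000e-01 -9.5000e-01 -2.7000e-01 -2.2452e+02]
 [ 0.0000e+00  2.7000e-01 -9.6000e-01  3.0281e+02]
 [ 0.0000e+00  0.0000e+00  0.0000e+00  1.0000e+00]]
```

View pics/w1.png

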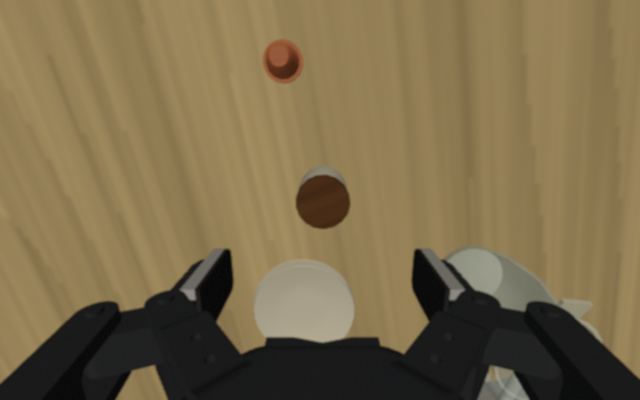

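The wrist view shows the shortest jar's lid at (323,202) between the fingers, with the bowl at (305,300) and the jug at (490,275), both clear.

```bash
cat > lid.py <<'E'
import sys; from h import *
# nearest dark-brown lid in wrist image to a guess
def lid(fn,z,u,v):
    f=np.load(fn); im,K,E=f["im"],f["K"],f["E"]; hsv=cv2.cvtColor(im,cv2.COLOR_RGB2HSV).astype(int)
    m=(hsv[:,:,2]<100)&(hsv[:,:,1]>130)&(hsv[:,:,0]<16)
    b=min(blobs(m,300),key=lambda b:np.hypot(b[0][0]-u,b[0][1]-v))
    (x,y),r=cv2.minEnclosingCircle(np.argwhere(b[2])[:,::-1].astype(np.float32))
    print(b[0],b[1],"circle",x,y,r,"->",ray(*b[0],K,E,z).round(1))
if __name__=="__main__": lid(sys.argv[1],*map(float,sys.argv[2:]))
E
python3 lid.py w1.npz 64 323 202
```

```text
[322.47100094 201.61973807] [ 297  176   52   52 2138] circle 322.4917907714844 201.56027221679688 26.263412475585938 -> [ 440.9 -291.6   64. ]
```

```bash
python3 -m jog '[[[0.014,0.0,0.5,0,0,0,1],[0,0.01,0.6,0,0,0,1],[0,0,0.6,0,0,0,1],[0,0,0.4,0,0,0,1],[0,0,0.26,0,0,0,1],[0,0,0,0,0,0,1],[0,0,0,0,0,0,0],[0,0,0,0,0,0,0],[0,0,0,0,0,0,0],[0,0,0,0,0,0,0],[0,0,0,0,0,0,0],[0,0,0,0,0,0,0]]]' 40
python3 -m jog '[[[0,0,-0.1,0,0,0,0],[0,0,-0.5,0,0,0,0],[0,0,-0.9,0,0,0,0],[0,0,-0.9,0,0,0,0],[0,0,0,0,0,0,0]]]'
python3 go.py 590.9 -92.4 142 80
```

```text
time: 4.4
tool_pos: [441.7, -291.6, 23.6]
tcp_rot: [179.9, 0.1, 80.0]
ft_force: [-1.4, 0.4, 5.8]
finger_gap: 45.2
time: 5.03
tool_pos: [443.5, -292.8, 147.4]
tcp_rot: [179.6, 0.2, 80.0]
ft_force: [0.2, 1.2, -1.5]
finger_gap: 44.8
t 5.025 p [ 443.5 -292.8  147.4] rot [179.57   0.23  79.98] f [ 0.2  1.2 -1.5] gap 44.8
rotvec/2pi [ 0.0012  0.0006 -0.0001]
shift after rot /50 [4.46  2.207 0.107]
```

```bash
python3 -m jog '[[[0.446,0.221,0.01,0,0,0,0],[0.446,0.221,0.01,0,0,0,0],[0.446,0.221,0.01,0,0,0,0],[0.446,0.221,0.01,0,0,0,0],[0.446,0.221,0.01,0,0,0,0],[0.446,0.221,0.01,0,0,0,0],[0.446,0.221,0.01,0,0,0,0],[0.446,0.221,0.01,0,0,0,0],[0.446,0.221,0.01,0,0,0,0],[0.446,0.221,0.01,0,0,0,0],[0,0,0,0,0,0,0],[0,0,0,0,0,0,0]]]'
python3 go.py 590.9 -92.4 52 80
python3 - <<'E'
from bench import snapshot,camera_params,telemetry
import cv2,numpy as np
print(telemetry.sense()["tool_pos"]); c=camera_params("wrist"); im,d=snapshot("wrist")
np.savez("w2.npz",im=im,d=d,K=c["K"],E=c["extrinsics"]); cv2.imwrite("pics/w2.png",im[:,:,::-1])
E
```

```text
time: 6.52
tool_pos: [587.8, -90.7, 136.2]
tcp_rot: [-179.9, 0.0, 80.0]
ft_force: [-0.2, -0.1, -1.6]
finger_gap: 44.6
t 6.525 p [587.8 -90.7 136.2] rot [-1.7989e+02  1.0000e-02  7.9990e+01] f [-0.2 -0.1 -1.6] gap 44.6
rotvec/2pi [-0.0003  0.     -0.    ]
shift after rot /50 [-0.022  0.067  1.684]
[587.77847609 -90.71126567 136.19702987]
```

View pics/w2.png

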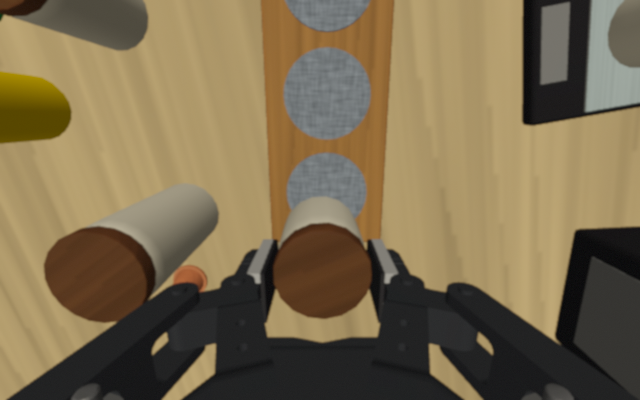

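The shortest jar is held upright at (322,270). Felts 3 and 2 show at (327,190) and (327,93), with the row aligned to the tool. I'll check the felt positions against this view.

```bash
python3 - <<'E'
from h import *
f=np.load("w2.npz"); im,K,E=f["im"],f["K"],f["E"]; hsv=cv2.cvtColor(im,cv2.COLOR_RGB2HSV).astype(int)
roi=np.zeros(im.shape[:2],bool); roi[:240,270:385]=1
m=roi&(hsv[:,:,0]>85)&(hsv[:,:,1]<80)&(hsv[:,:,2]<190)
m=cv2.morphologyEx(m.astype(np.uint8),cv2.MORPH_CLOSE,np.ones((5,5)))
for c,s,_ in blobs(m,500): print(c.round(1),s,ray(*c,K,E,21).round(1))
E
```

```text
[327.1  12.2] [ 286    0   83   31 1824] [618.1  55.8  21. ]
[326.7  92.9] [ 285   49   84   89 5903] [607.2  -5.3  21. ]
[327.4 180.9] [ 288  154   77   62 3032] [594.6 -82.4  21. ]
```

```bash
python3 -m jog '[[[-0.013,0.077,0.3,0,0,0,0],[0,0,0.5,0,0,0,0],[0,0,0.5,0,0,0,0],[0,0,0.3,0,0,0,0],[0,0,0.1,0,0,0,0],[0,0,0,0,0,0,0],[0,0,0,0,0,0,0]]]'
python3 go.py 591.5 -92 44.6 80
```

```text
time: 7.45
tool_pos: [593.2, -92.1, 53.5]
tcp_rot: [179.9, 0.0, 80.0]
ft_force: [0.3, 0.0, -1.1]
finger_gap: 44.7
t 7.45 p [593.2 -92.1  53.5] rot [1.7989e+02 1.0000e-02 7.9970e+01] f [ 0.3  0.  -1.1] gap 44.7
rotvec/2pi [ 0.0003  0.     -0.0001]
shift after rot /50 [-0.003 -0.035  0.178]
```

```bash
python3 -m jog '[[[0,-0.03,0.06,0,0,0,0],[0,0,0.06,0,0,0,0],[0,0,0.04,0,0,0,0],[0,0,0,0,0,0,0]]]'
python3 go.py 591.5 -92 44.6 80
```

```text
time: 7.95
tool_pos: [590.8, -91.6, 44.7]
tcp_rot: [-180.0, 0.0, 80.0]
ft_force: [-3.2, 1.3, 3.7]
finger_gap: 44.9
t 7.95 p [590.8 -91.6  44.7] rot [-179.99    0.     79.97] f [-3.2  1.3  3.7] gap 44.9
rotvec/2pi [-0.      0.     -0.0001]
shift after rot /50 [-0.005  0.015  0.002]
```

Contact is light, so I'll release and rise.

```bash
python3 -m jog '[[[0,0,0,0,0,0,0.6],[0,0,0,0,0,0,0.75],[0,0,0,0,0,0,0.85],[0,0,0,0,0,0,0.85],[0,0,-0.5,0,0,0,0.85],[0,0,-0.9,0,0,0,1],[0,0,-1,0,0,0,1],[0,0,-1,0,0,0,1],[0,0,0,0,0,0,1]]]'
python3 go.py 447.7 -91.9 230 80
python3 - <<'E'
from h import *
from bench import snapshot,camera_params,telemetry
for n in ("wrist","top"):
    c=camera_params(n); im,d=snapshot(n); np.savez(f"{n}3.npz",im=im,d=d,K=c["K"],E=c["extrinsics"])
    cv2.imwrite(f"pics/{n}3.png",im[:,:,::-1])
E
python3 lid.py wrist3.npz 85 322 205
```

```text
time: 9.07
tool_pos: [593.9, -92.4, 220.6]
tcp_rot: [179.4, 0.0, 80.0]
ft_force: [-0.3, -0.5, -1.3]
finger_gap: 85.6
t 9.075 p [593.9 -92.4 220.6] rot [1.7943e+02 4.0000e-02 7.9970e+01] f [-0.3 -0.5 -1.3] gap 85.6
rotvec/2pi [ 0.0016  0.0001 -0.0001]
shift after rot /50 [-0.499 -2.881 -0.188]
[316.32859175 186.49359886] [ 296  166   42   42 1406] circle 316.5 186.38235473632812 21.410287857055664 -> [589.9 -92.4  85. ]
```

View pics/wrist3.png

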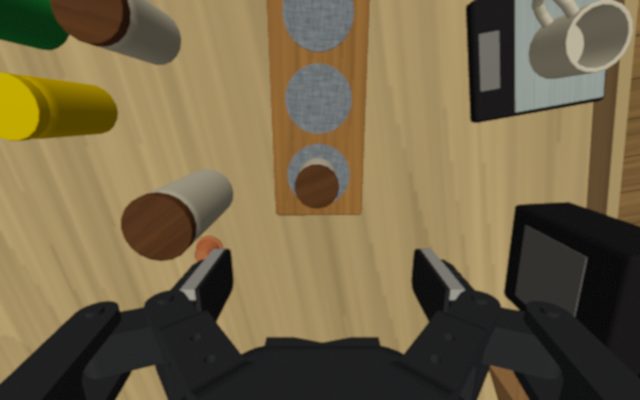

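The shortest jar stands upright, with its lid at (317,186) over felt_4. It measures (589.9,-92.4), within 2 mm of the target. Next is the tallest jar.

```bash
python3 -m jog '[[[-0.1,-0.58,0,0,0,0,1],[-0.1,-0.58,0,0,0,0,1],[-0.1,-0.58,0,0,0,0,1],[-0.1,-0.58,0,0,0,0,1],[-0.1,-0.56,0,0,0,0,1],[0,0,0,0,0,0,1],[0,0,0,0,0,0,1]]]' 70
python3 - <<'E'
from h import *
from bench import snapshot,camera_params,telemetry
c=camera_params("wrist"); im,d=snapshot("wrist"); np.savez("w4.npz",im=im,d=d,K=c["K"],E=c["extrinsics"])
E
python3 lid.py w4.npz 138 322 205
python3 go.py 447.7 -91.9 88 80
```

```text
time: 10.05
tool_pos: [444.5, -91.1, 213.2]
tcp_rot: [-179.9, -0.0, 80.0]
ft_force: [0.4, 0.2, 0.8]
finger_gap: 85.2
[327.45363409 201.46015038] [ 292  166   72   73 3990] circle 327.5 201.94615173339844 36.05741500854492 -> [449.3 -91.2 138. ]
t 10.1 p [444.8 -91.1 213.5] rot [-1.7994e+02 -1.0000e-02  7.9970e+01] f [-0.3  0.3  0. ] gap 85.2
rotvec/2pi [-0.0002 -0.     -0.0001]
shift after rot /50 [-0.006  0.06   2.509]
```

```bash
python3 -m jog '[[[0,0.08,0.3,0,0,0,1],[0,0,0.6,0,0,0,1],[0,0,0.6,0,0,0,1],[0,0,0.6,0,0,0,1],[0,0,0.4,0,0,0,1],[0,0,0,0,0,0,1],[0,0,0,0,0,0,0],[0,0,0,0,0,0,0],[0,0,0,0,0,0,0],[0,0,0,0,0,0,0],[0,0,0,0,0,0,0]]]' 70
python3 -m jog '[[[0,0,-0.1,0,0,0,0],[0,0,-0.4,0,0,0,0],[0,0,-0.7,0,0,0,0],[0,0,-0.6,0,0,0,0],[0,0,-0.2,0,0,0,0],[0,0,0,0,0,0,0]]]'
python3 go.py 637.8 167.3 190 80
```

```text
time: 11.48
tool_pos: [449.7, -92.3, 90.7]
tcp_rot: [179.9, 0.0, 80.0]
ft_force: [-1.3, 1.0, 6.3]
finger_gap: 59.9
time: 12.22
tool_pos: [448.6, -91.9, 189.1]
tcp_rot: [180.0, -0.0, 80.0]
ft_force: [0.1, 0.3, -4.6]
finger_gap: 60.3
t 12.225 p [448.6 -91.9 189.1] rot [179.99  -0.    79.97] f [ 0.1  0.3 -4.6] gap 60.3
rotvec/2pi [ 0.     -0.     -0.0001]
shift after rot /50 [ 5.762  2.826 -0.019]
```

```bash
python3 -m jog '[[[0.3,0.15,0,0,0,0,0],[0.6,0.29,0,0,0,0,0],[0.6,0.29,0,0,0,0,0],[0.6,0.29,0,0,0,0,0],[0.6,0.29,0,0,0,0,0],[0.6,0.29,0,0,0,0,0],[0.6,0.29,0,0,0,0,0],[0.6,0.29,0,0,0,0,0],[0.6,0.29,0,0,0,0,0],[0.4,0.2,0,0,0,0,0],[0.26,0.156,0,0,0,0,0],[0.6,0.05,0,0,0,0,0]]]'
python3 -m jog '[[[0,0,0,0,0,0,0],[0,0,0,0,0,0,0]]]'
python3 go.py 637.8 167.3 117 80
```

```text
time: 13.72
tool_pos: [645.2, 196.8, 186.4]
tcp_rot: [-179.8, 0.1, 79.9]
ft_force: [0.2, -0.2, -3.9]
finger_gap: 60.1
time: 13.98
tool_pos: [644.7, 196.6, 187.3]
tcp_rot: [-179.9, 0.1, 80.0]
ft_force: [0.5, -1.1, -3.9]
finger_gap: 59.9
t 13.975 p [644.7 196.6 187.3] rot [-1.7985e+02  7.0000e-02  8.0010e+01] f [ 0.5 -1.1 -3.9] gap 59.9
rotvec/2pi [-0.0004  0.0002  0.    ]
shift after rot /50 [-0.601 -0.034  1.406]
```

I added one step too many, which overshot 30 mm in free air. Correcting that now, then lowering.

```bash
python3 -m jog '[[[-0.3,-0.017,0,0,0,0,0],[-0.3,-0.017,0.2,0,0,0,0],[0,0,0.5,0,0,0,0],[0,0,0.4,0,0,0,0],[0,0,0.2,0,0,0,0],[0,0,0.1,0,0,0,0],[0,0,0,0,0,0,0],[0,0,0,0,0,0,0]]]'
python3 go.py 637.8 167.3 111.7 80
```

```text
time: 14.98
tool_pos: [639.3, 167.3, 120.3]
tcp_rot: [179.9, -0.0, 80.0]
ft_force: [0.0, 0.0, -4.2]
finger_gap: 60.0
t 14.975 p [639.3 167.3 120.3] rot [ 1.7992e+02 -3.0000e-02  7.9980e+01] f [ 0.   0.  -4.2] gap 60.0
rotvec/2pi [ 0.0002 -0.0001 -0.    ]
shift after rot /50 [-0.004 -0.03   0.173]
```

```bash
python3 -m jog '[[[0,-0.02,0.06,0,0,0,0],[0,0,0.06,0,0,0,0],[0,0,0.03,0,0,0,0],[0,0,0,0,0,0,0]]]'
python3 go.py 637.8 167.3 111.7 80
```

```text
time: 15.48
tool_pos: [637.7, 167.2, 111.9]
tcp_rot: [-180.0, -0.0, 80.0]
ft_force: [-0.6, 0.3, -3.5]
finger_gap: 59.9
t 15.475 p [637.7 167.2 111.9] rot [-179.99   -0.     79.97] f [-0.6  0.3 -3.5] gap 59.9
rotvec/2pi [-0.     -0.     -0.0001]
shift after rot /50 [0.002 0.003 0.004]
```

```bash
python3 -m jog '[[[0,0,0.02,0,0,0,0],[0,0,0.01,0,0,0,0],[0,0,0,0,0,0,0]]]'; python3 go.py
```

```text
time: 15.85
tool_pos: [637.8, 167.4, 111.8]
tcp_rot: [180.0, -0.0, 80.0]
ft_force: [-5.6, 0.0, 6.4]
finger_gap: 59.7
t 15.85 p [637.8 167.4 111.8] rot [ 1.7997e+02 -3.0000e-02  7.9980e+01] f [-5.6  0.   6.4] gap 59.7
```

```bash
python3 -m jog '[[[0,0,0,0,0,0,0.8],[0,0,0,0,0,0,0.9],[0,0,0,0,0,0,1],[0,0,0,0,0,0,1],[0,0,-0.4,0,0,0,1],[0,0,-0.8,0,0,0,1],[0,0,-0.9,0,0,0,1],[0,0,0,0,0,0,1]]]' 60
python3 go.py 438.8 90 190 80
python3 - <<'E'
from h import *
from bench import snapshot,camera_params,telemetry
c=camera_params("wrist"); im,d=snapshot("wrist"); np.savez("w5.npz",im=im,d=d,K=c["K"],E=c["extrinsics"]); cv2.imwrite("pics/w5.png",im[:,:,::-1])
E
python3 lid.py w5.npz 159 322 205
```

```text
time: 16.85
tool_pos: [640.9, 167.7, 223.2]
tcp_rot: [179.4, -0.2, 80.0]
ft_force: [0.6, -0.2, 0.5]
finger_gap: 85.3
t 16.85 p [640.9 167.7 223.2] rot [179.41  -0.22  79.97] f [ 0.6 -0.2  0.5] gap 85.3
rotvec/2pi [ 0.0017 -0.0006 -0.0001]
shift after rot /50 [-2.233 -3.711  0.665]
[316.67867036 205.90720222] [ 279  170   76   73 4332] circle 316.6900634765625 206.20501708984375 37.880741119384766 -> [637.9 168.7 159. ]
```

View pics/w5.png

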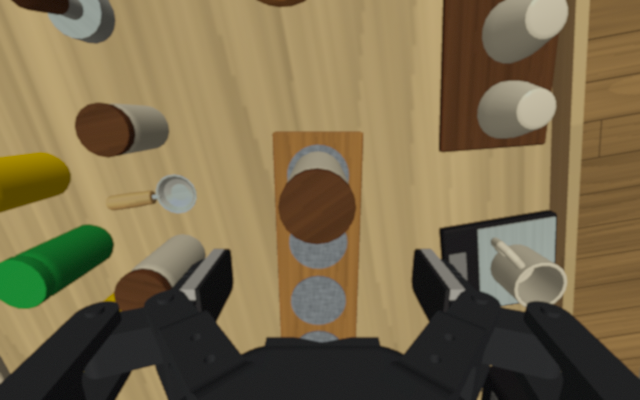

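The tallest jar stands upright on felt_1, with its lid at (317,206). It measures (637.9,168.7) against a target of (637.8,167.3). Next is the second jar.

```bash
python3 -m jog '[[[-0.3,-0.5,0,0,0,0,1],[-0.3,-0.5,0,0,0,0,1],[-0.3,-0.5,0,0,0,0,1],[-0.3,-0.5,0,0,0,0,1],[-0.3,-0.5,0.2,0,0,0,1],[-0.3,-0.5,0.2,0,0,0,1],[-0.3,-0.5,0.2,0,0,0,1],[-0.13,-0.21,0,0,0,0,1],[0,0,0,0,0,0,1],[0,0,0,0,0,0,1]]]'
python3 - <<'E'
from h import *
from bench import snapshot,camera_params,telemetry
c=camera_params("wrist"); im,d=snapshot("wrist"); np.savez("w6.npz",im=im,d=d,K=c["K"],E=c["extrinsics"])
E
python3 lid.py w6.npz 112 322 205
python3 go.py 438.8 90 66 80
```

```text
time: 18.15
tool_pos: [436.6, 89.9, 186.0]
tcp_rot: [179.9, -0.0, 80.0]
ft_force: [-0.2, -0.1, 0.5]
finger_gap: 85.5
[324.32426036 199.58195266] [ 292  167   66   66 3380] circle 324.2721862792969 199.77047729492188 33.072139739990234 -> [439.5  92.1 112. ]
t 18.2 p [436.6  89.9 185.9] rot [ 1.7994e+02 -2.0000e-02  7.9980e+01] f [-0.  -0.5 -0.2] gap 85.4
rotvec/2pi [ 0.0002 -0.0001 -0.0001]
shift after rot /50 [0.01  0.043 2.398]
```

```bash
python3 -m jog '[[[0.03,0.05,0.3,0,0,0,1],[0,0,0.6,0,0,0,1],[0,0,0.6,0,0,0,1],[0,0,0.5,0,0,0,1],[0,0,0.4,0,0,0,1],[0,0,0,0,0,0,1],[0,0,0,0,0,0,0],[0,0,0,0,0,0,0],[0,0,0,0,0,0,0],[0,0,0,0,0,0,0],[0,0,0,0,0,0,0]]]' 60
python3 -m jog '[[[0,0,-0.1,0,0,0,0],[0,0,-0.4,0,0,0,0],[0,0,-0.7,0,0,0,0],[0,0,-0.6,0,0,0,0],[0,0,-0.2,0,0,0,0],[0,0,0,0,0,0,0]]]'
python3 go.py 622.5 81 166 80
```

```text
time: 19.58
tool_pos: [439.5, 90.9, 66.7]
tcp_rot: [179.9, -0.0, 80.0]
ft_force: [-1.4, -0.4, 6.4]
finger_gap: 55.4
time: 20.32
tool_pos: [438.5, 90.7, 165.2]
tcp_rot: [180.0, -0.0, 80.0]
ft_force: [-0.3, -0.5, -4.5]
finger_gap: 55.4
t 20.325 p [438.5  90.7 165.2] rot [ 1.7997e+02 -1.0000e-02  7.9960e+01] f [-0.3 -0.5 -4.5] gap 55.4
rotvec/2pi [ 0.0001 -0.     -0.0001]
shift after rot /50 [ 0.449  3.658 -0.016]
```

```bash
python3 -m jog '[[[0.04,0.3,0,0,0,0,0],[0.06,0.5,0,0,0,0,0],[0.06,0.5,0,0,0,0,0],[0.06,0.5,0,0,0,0,0],[0.06,0.5,0,0,0,0,0],[0.06,0.5,0,0,0,0,0],[0.06,0.5,0,0,0,0,0],[0.03,0.358,0,0,0,0,0],[0,0,0,0,0,0,0],[0,0,0,0,0,0,0]]]'
python3 go.py 622.5 80 95 80
```

```text
time: 21.58
tool_pos: [620.8, 80.0, 163.5]
tcp_rot: [-179.8, 0.0, 80.0]
ft_force: [0.3, 1.0, -3.3]
finger_gap: 55.3
t 21.575 p [620.8  80.  163.5] rot [-1.7983e+02  4.0000e-02  7.9970e+01] f [ 0.3  1.  -3.3] gap 55.3
rotvec/2pi [-0.0005  0.0001 -0.0001]
shift after rot /50 [0.005 0.033 1.371]
```

```bash
python3 -m jog '[[[0,0.01,0.3,0,0,0,0],[0,0,0.5,0,0,0,0],[0,0,0.4,0,0,0,0],[0,0,0.17,0,0,0,0],[0,0,0,0,0,0,0],[0,0,0,0,0,0,0]]]'
python3 go.py 622.5 80 87.7 80
```

```text
time: 22.32
tool_pos: [623.5, 79.9, 97.9]
tcp_rot: [179.9, -0.0, 80.0]
ft_force: [1.3, -0.5, -2.9]
finger_gap: 55.2
t 22.325 p [623.5  79.9  97.9] rot [ 1.799e+02 -2.000e-02  7.997e+01] f [ 1.3 -0.5 -2.9] gap 55.2
rotvec/2pi [ 0.0003 -0.0001 -0.0001]
shift after rot /50 [-0.002 -0.019  0.204]
```

```bash
python3 -m jog '[[[0,-0.01,0.08,0,0,0,0],[0,0,0.06,0,0,0,0],[0,0,0.04,0,0,0,0],[0,0,0.02,0,0,0,0],[0,0,0.01,0,0,0,0],[0,0,0,0,0,0,0]]]'
python3 go.py 622.5 80 87.7 80
```

```text
time: 23.08
tool_pos: [622.3, 80.1, 87.8]
tcp_rot: [180.0, -0.0, 80.0]
ft_force: [-6.9, -0.0, 8.7]
finger_gap: 55.0
t 23.075 p [622.3  80.1  87.8] rot [ 1.7999e+02 -1.0000e-02  7.9980e+01] f [-6.9 -0.   8.7] gap 55.0
rotvec/2pi [ 0.     -0.     -0.0001]
shift after rot /50 [-0.002  0.005  0.002]
```

```bash
python3 -m jog '[[[0,0,0,0,0,0,0.8],[0,0,0,0,0,0,0.9],[0,0,0,0,0,0,1],[0,0,0,0,0,0,1],[0,0,-0.4,0,0,0,1],[0,0,-0.8,0,0,0,1],[0,0,-0.9,0,0,0,1],[0,0,-0.3,0,0,0,1],[0,0,0,0,0,0,1]]]' 50
python3 go.py 443.5 258 190 80
python3 - <<'E'
from h import *
from bench import snapshot,camera_params,telemetry
c=camera_params("wrist"); im,d=snapshot("wrist"); np.savez("w7.npz",im=im,d=d,K=c["K"],E=c["extrinsics"]); cv2.imwrite("pics/w7.png",im[:,:,::-1])
E
python3 lid.py w7.npz 133 322 225
```

```text
time: 24.2
tool_pos: [623.3, 80.1, 208.7]
tcp_rot: [179.8, -0.0, 80.0]
ft_force: [-0.3, 0.4, 0.2]
finger_gap: 85.6
t 24.2 p [623.3  80.1 208.7] rot [ 1.7978e+02 -5.0000e-02  7.9970e+01] f [-0.3  0.4  0.2] gap 85.6
rotvec/2pi [ 0.0006 -0.0001 -0.0001]
shift after rot /50 [ 2.88  -4.16   0.374]
[319.97940299 200.6961194 ] [ 287  169   67   64 3350] circle 319.93182373046875 201.0 33.30933380126953 -> [622.6  81.5 133. ]
```

View pics/w7.png

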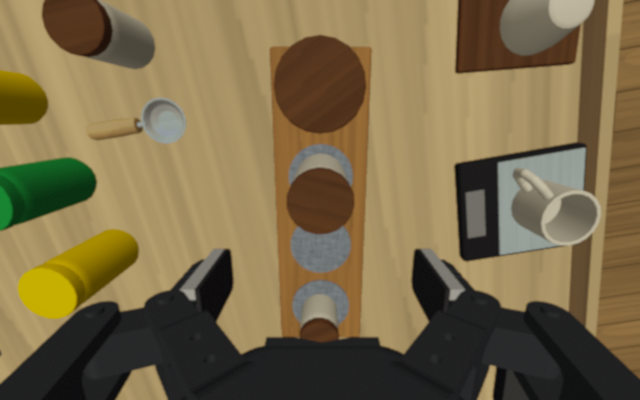

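The second jar stands upright on felt_2, with its lid at (320,201). It measures (622.6,81.5) against a target of (622.5,81). Last is the third jar, moving back first so the gripper stays away from the tallest.

```bash
python3 -m jog '[[[0,-0.6,0,0,0,0,1],[0,-0.7,0,0,0,0,1],[0.3,-0.6,0,0,0,0,1],[0.45,-0.45,0,0,0,0,1],[0.45,-0.45,0,0,0,0,1],[0.45,-0.45,0,0,0,0,1],[0.45,-0.45,0.15,0,0,0,1],[0.45,-0.36,0.15,0,0,0,1],[0.33,-0.1,0.08,0,0,0,1],[0,0,0,0,0,0,1],[0,0,0,0,0,0,1]]]'
python3 - <<'E'
from h import *
from bench import snapshot,camera_params,telemetry
c=camera_params("wrist"); im,d=snapshot("wrist"); np.savez("w8.npz",im=im,d=d,K=c["K"],E=c["extrinsics"])
E
python3 lid.py w8.npz 88 322 205
python3 go.py 443.5 258 43 80
```

```text
time: 25.62
tool_pos: [442.9, 257.4, 187.1]
tcp_rot: [-180.0, 0.0, 80.0]
ft_force: [-0.2, -0.4, -0.0]
finger_gap: 85.7
[322.50775194 191.3828596 ] [ 296  165   54   54 2322] circle 322.5 191.5 27.32225227355957 -> [444.3 260.4  88. ]
t 25.675 p [443.  257.3 187.3] rot [1.7999e+02 2.0000e-02 7.9930e+01] f [-0.4  0.5 -0.7] gap 85.7
rotvec/2pi [ 0.      0.0001 -0.0002]
shift after rot /50 [0.015 0.007 2.886]
```

```bash
python3 -m jog '[[[0.045,0.015,0.3,0,0,0,1],[0,0,0.6,0,0,0,1],[0,0,0.7,0,0,0,1],[0,0,0.6,0,0,0,1],[0,0,0.5,0,0,0,1],[0,0,0.18,0,0,0,1],[0,0,0,0,0,0,1],[0,0,0,0,0,0,0],[0,0,0,0,0,0,0],[0,0,0,0,0,0,0],[0,0,0,0,0,0,0],[0,0,0,0,0,0,0]]]' 50
python3 -m jog '[[[0,0,-0.1,0,0,0,0],[0,0,-0.5,0,0,0,0],[0,0,-0.9,0,0,0,0],[0,0,-0.9,0,0,0,0],[0,0,-0.6,0,0,0,0],[0,0,0,0,0,0,0]]]'
python3 go.py 606.6 -5.7 193 80
```

```text
time: 27.18
tool_pos: [444.5, 260.6, 44.9]
tcp_rot: [179.9, -0.1, 80.0]
ft_force: [-2.1, 0.7, 6.1]
finger_gap: 50.6
time: 27.92
tool_pos: [445.4, 260.9, 196.7]
tcp_rot: [179.7, -0.2, 80.0]
ft_force: [0.5, -0.5, -2.5]
finger_gap: 50.4
t 27.925 p [445.4 260.9 196.7] rot [179.71  -0.2   79.97] f [ 0.5 -0.5 -2.5] gap 50.4
rotvec/2pi [ 0.0008 -0.0005 -0.0001]
shift after rot /50 [-4.692  4.102  0.073]
```

```bash
python3 -m jog '[[[-0.3,0,0,0,0,0,0],[-0.65,0,0,0,0,0,0],[-0.65,0,0,0,0,0,0],[-0.65,0,0,0,0,0,0],[-0.65,0.2,0,0,0,0,0],[-0.65,0.5,0,0,0,0,0],[-0.6,0.6,0,0,0,0,0],[-0.4,0.7,0,0,0,0,0],[-0.14,0.7,0,0,0,0,0],[0,0.7,0,0,0,0,0],[0,0.5,0,0,0,0,0],[0,0.2,0,0,0,0,0]]]'
python3 -m jog '[[[0,0,0,0,0,0,0],[0,0,0,0,0,0,0]]]'
python3 go.py 606.6 -5.7 72 80
```

```text
time: 29.42
tool_pos: [603.7, -7.5, 190.6]
tcp_rot: [-179.8, 0.0, 79.9]
ft_force: [-0.1, 0.6, -2.4]
finger_gap: 50.2
time: 29.68
tool_pos: [603.6, -6.4, 192.8]
tcp_rot: [-179.9, 0.0, 80.0]
ft_force: [-0.2, -0.0, -2.0]
finger_gap: 50.5
t 29.675 p [603.6  -6.4 192.8] rot [-1.7993e+02  1.0000e-02  7.9980e+01] f [-0.2 -0.  -2. ] gap 50.5
rotvec/2pi [-0.0002  0.     -0.0001]
shift after rot /50 [0.024 0.057 2.416]
```

```bash
python3 -m jog '[[[0.015,0.04,0.4,0,0,0,0],[0,0,0.6,0,0,0,0],[0,0,0.6,0,0,0,0],[0,0,0.5,0,0,0,0],[0,0,0.3,0,0,0,0],[0,0,0,0,0,0,0],[0,0,0,0,0,0,0]]]'
python3 go.py 606.6 -6 65.9 80
```

```text
time: 30.55
tool_pos: [607.4, -6.1, 74.4]
tcp_rot: [179.9, -0.0, 80.0]
ft_force: [-0.2, -0.0, -1.8]
finger_gap: 50.2
t 30.55 p [607.4  -6.1  74.4] rot [ 1.7991e+02 -1.0000e-02  7.9980e+01] f [-0.2 -0.  -1.8] gap 50.2
rotvec/2pi [ 0.0003 -0.     -0.0001]
shift after rot /50 [-0.    -0.017  0.169]
```

```bash
python3 -m jog '[[[0,-0.01,0.07,0,0,0,0],[0,0,0.06,0,0,0,0],[0,0,0.03,0,0,0,0],[0,0,0.02,0,0,0,0],[0,0,0,0,0,0,0]]]'
python3 go.py 606.6 -6 65.9 80
```

```text
time: 31.18
tool_pos: [606.5, -6.0, 65.9]
tcp_rot: [180.0, -0.0, 80.0]
ft_force: [-6.2, -0.2, 9.4]
finger_gap: 50.2
t 31.175 p [606.5  -6.   65.9] rot [179.97  -0.    79.97] f [-6.2 -0.2  9.4] gap 50.2
rotvec/2pi [ 0.0001 -0.     -0.0001]
shift after rot /50 [0.001 0.003 0.   ]
```

Contact again. I'll release, rise straight up and back off towards the robot for a clear final look.

```bash
python3 -m jog '[[[0,0,0,0,0,0,0.8],[0,0,0,0,0,0,0.9],[0,0,0,0,0,0,1],[0,0,0,0,0,0,1],[0,0,-0.4,0,0,0,1],[0,0,-0.8,0,0,0,1],[0,0,-0.9,0,0,0,1],[0,0,-0.9,0,0,0,1],[0,0,-0.3,0,0,0,1],[0,0,0,0,0,0,1]]]'
python3 - <<'E'
from h import *
from bench import snapshot,camera_params
c=camera_params("wrist"); im,d=snapshot("wrist"); np.savez("w9.npz",im=im,d=d,K=c["K"],E=c["extrinsics"])
E
python3 lid.py w9.npz 109 322 225
python3 -m jog '[[[0,-0.5,0,0,0,0,1],[0,-0.8,0,0,0,0,1],[0,-0.9,0,0,0,0,1],[0,-0.9,0,0,0,0,1],[0,-0.9,0,0,0,0,1],[0,0,0,0,0,0,1],[0,0,0,0,0,0,1]]]'
python3 - <<'E'
from h import *
from bench import snapshot,camera_params
for n in ("top","side"):
    c=camera_params(n); im,d=snapshot(n); np.savez(f"{n}9.npz",im=im,d=d,K=c["K"],E=c["extrinsics"])
    if n=="top": a=im[80:280,130:520]
    else: b=im[80:330,150:540]
cv2.imwrite("pics/end.png",cv2.resize(np.vstack([a,b]),None,fx=1.33,fy=1.33,interpolation=3)[:,:,::-1])
f=np.load("top9.npz"); im,K,E=f["im"],f["K"],f["E"]; hsv=cv2.cvtColor(im,cv2.COLOR_RGB2HSV).astype(int)
m=(hsv[:,:,2]<100)&(hsv[:,:,1]>130)&(hsv[:,:,0]<16); m[:115]=0;m[175:]=0;m[:,:260]=0;m[:,390:]=0
H=[159,133,109,85]
for (c,s,_),h in zip(sorted(blobs(m,60),key=lambda b:b[0][0]),H): print(c.round(1),s,ray(*c,K,E,h).round(1))
E
```

```text
time: 32.42
tool_pos: [607.2, -6.1, 231.5]
tcp_rot: [179.8, -0.0, 80.0]
ft_force: [-0.6, -0.7, 0.0]
finger_gap: 85.2
[319.42615658 258.60854093] [ 300  241   40   37 1124] circle 319.4358825683594 259.0 19.666149139404297 -> [592.4 -79.1 109. ]
time: 33.35
tool_pos: [409.1, 28.8, 228.2]
tcp_rot: [-179.9, 0.0, 80.0]
ft_force: [0.7, -0.2, -0.2]
finger_gap: 85.6
[275.9 128.1] [266 120  21  18 284] [640.4 166.6 159. ]
[307.  134.9] [297 129  21  12 171] [630.9  80.3 133. ]
[366.2 155. ] [359 148  16  15 176] [581.5 -91.5 109. ]
```

View pics/end.png

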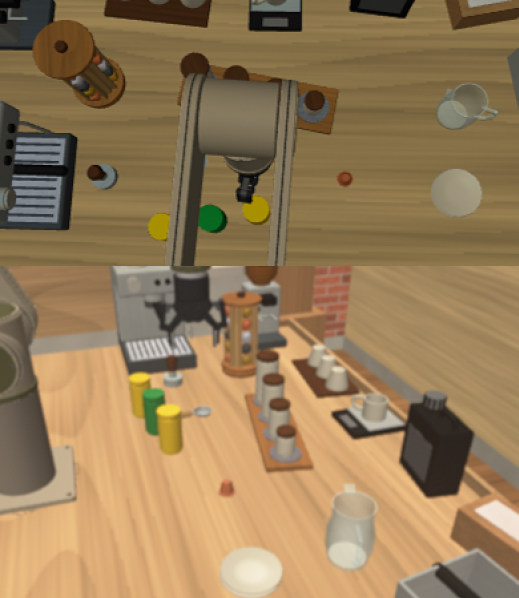

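The side view shows all four jars upright on the stand, stepping down from the tower end, at (267,370) to (286,440). The jug and canisters are undisturbed. The third-jar measurement picked the wrong lid, so I'll redo it from the stored picture with a better guess.

```bash
python3 lid.py w9.npz 109 320 190; python3 lid.py w9.npz 85 320 259; python3 -c "
from bench import job; print(job.hand_in())"
```

```text
[320.16802444 189.32790224] [ 295  165   51   49 1964] circle 320.1416015625 189.71328735351562 25.414451599121094 -> [606.2  -6.4 109. ]
[319.42615658 258.60854093] [ 300  241   40   37 1124] circle 319.4358825683594 259.0 19.666149139404297 -> [590.2 -90.9  85. ]
the job is handed in; nothing more can be done
None
```

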